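# Put the wooden utensils away in their cut-out tray

### The job

Put the wooden spatula and the wooden spoon from the worktop away in the cut-out utensil tray: lay each one in the pocket cut to its own outline, head in the head-shaped part, so that it lies flat on the pocket's floor. Let go of both.

Things in the scene. Friction and masses are not known exactly. Their poses are not given: they have to be found in the camera images.
- spatula_pocket (a point): Spatula's pocket in the fixed dark-wood tray (310x240x18 mm). Point on its light floor, 4 mm over the worktop, 14 mm deep, at the middle of a 56 mm wide groove across the tray (fingers fit in). x points to the head end. From here: handle slot 36 wide back to x -108, head rectangular, 92 wide, x +42 to +128. Spatula's origin belongs here, its x along this x; 8 mm play all round.
- spoon_pocket (a point): Spoon's pocket in the same tray, parallel to the other, 120 mm to its right (-y). Point on its floor, 4 mm over the worktop, 14 mm deep, in the same finger groove. x points to the head end. From here: handle slot 36 mm wide back to x -143, head roundish, 64 wide, x +66 to +130. Spoon's origin belongs here, its x along this x; 8 mm play all round. Reversed or swapped tools do not go in.
- spatula: Loose light-wood slotted spatula lying flat, 220 mm long, about 90 g: handle 20 wide, 18 high, x -100 to +32; low neck; flat blade 76 wide, 5 thick, x +50 to +120. Origin: on the underside on the handle's centre line near the centre of mass, where to grip it (across y). x points to the blade, z up.
- spoon: Loose light-wood spoon lying flat, 257 mm long, about 90 g: handle 20 wide, 18 high, x -135 to +77; round bowl 48 across, 16 high, centred at x +98. Origin: on the underside on the handle's centre line near the centre of mass, where to grip it (across y). x points to the bowl, z up.

How it is judged (in metres and radians):
At the end, for the whole second after the job is handed in: Spatula and spoon each lie at rest in their own pocket: origin within 16 mm along and 15 mm across the pocket's centre, no more than 5 mm above the pocket floor, flat within 4.5 degrees and in line with the pocket within 11 degrees (x of spatula in the frame of spatula_pocket between -0.016 and 0.016 m and y of spatula in the frame of spatula_pocket between -0.015 and 0.015 m and z of spatula in the frame of spatula_pocket below 0.005 m and angle between each of spatula, spoon's own z axis and vertical below 0.08 rad and angle between the x axis of spatula and the x axis of spatula_pocket, either way round below 0.2 rad and linear speed of each of spatula, spoon below 0.02 m/s and x of spoon in the frame of spoon_pocket between -0.016 and 0.016 m and y of spoon in the frame of spoon_pocket between -0.015 and 0.015 m and z of spoon in the frame of spoon_pocket below 0.005 m and angle between the x axis of spoon and the x axis of spoon_pocket, either way round below 0.2 rad); the robot touches nothing.
It also fails if it takes over 58 s, if anything falls off the work surface, if the arm or the gripper's body presses on something with over 40 N, if the wrist force passes 120 N, or if a joint passes its speed limit or range.

### The arm

A 6-joint arm with a two-finger parallel gripper is mounted at the origin on the work surface; the furniture and walls round the work are solid. World frame = base frame: x ahead of the robot, y to its left, z up, the work surface at z = 0. Lengths are in mm, angles in rad, forces in N, time in s.
With the tool pointing down it reaches from about 300 to 775 mm from the base axis. Payload 14.6 kg.
Tool frame: the origin (TCP) lies midway between the tips of the shut fingers; the grasp point (between the pads) lies 19 mm behind it; z points along the fingers, y is the line along which they close (so a half turn about z gives the same grasp; the last joint's range is limited). The gripper opens to 85 mm and grips with 20 to 120 N. Pads are 22 mm wide; open, the fingers measure 114 mm over their backs; the gripper's body (76 mm by 85 mm) begins 54 mm behind the grasp point. The pads swing forward as they close: fully open they stand 13 mm farther back than shut.
Start: joints at [-1.329, 0.3, 1.521, -0, 1.321, -0.067], TCP at [167.147, -523.977, 231.281] pointing down, gripper open.
Joint ranges: [-3.03, 3.03], [-0.79, 2.21], [0.23, 2.52], [-1.04, 4.18], [0, 3.07], [-2.55, 2.55]. Speed limits (rad/s): [2.22, 2.22, 2.57, 3.14, 3.14, 3.14].

### API

Orientations are given as a rotation vector (axis times angle).
In Python, from bench import robot, cams, hand_in gives the robot as it stands (robot), with the cameras (cams) and the job as plain functions.
- The arm moves only by the tool shift_gripper, called after ">>>" as name(argument=value, ...), one argument or row to a line, values as JSON. Schema: {"type":"object","properties":{"moves":{"type":"object","properties":{"deltas":{"type":"array","items":{"type":"array","items":{"type":"number"},"minItems":6,"maxItems":6},"minItems":1,"maxItems":8}},"additionalProperties":false,"required":["deltas"]},"jaw":{"type":"number"},"only":{"type":"string"},"quiet":{"type":"boolean"},"lines":{"type":"string"}},"required":["moves"],"additionalProperties":false}. moves is an object whose key "deltas" holds a list of rows, 1 to 8 of them, each of 6 numbers: dx, dy, dz in parts of the range, where 1.0 means 0.75 m, then a rotation vector rx, ry, rz in normalised numbers (1 is 2 pi rad); each row is the pose to reach, as a shift and turn from the pose commanded when the call began, along the tool's axes at that moment; what a row does not reach only later rows make up. A row lasts 1/12 s, in which the tool goes at most 41.7 mm and 0.125 rad, less where a joint would pass 70% of its speed; a pose out of reach is approached as far as the arm can. jaw is the finger opening in mm, set as the call begins (left out keeps the last). The fingers move at their own pace and stop on an object; the grip force is fixed at half the most. Time passes only in rows, so rows that do not move let the fingers close. The tool returns the time, the measured TCP pose, the force, the opening and the grip force at its end. only (a regular expression) keeps the lines of the reply that match it, lines (a string "A,B") keeps lines A to B, and quiet returns only ok. A shift or turn number past 1, either way, is cut back to 1. Input that does not fit is refused with a message, and nothing moves.
- robot.read_state(): the state, without advancing time (a new reading comes with each control period).
- cams.read_camera(name): name is "scene" or "top"; returns the picture (384x512x3 uint8, red, green, blue); there is no depth.
- cams.camera_params(name): a dict with "fx", "fy", "cx", "cy" (pixels), "xyz" and "rotation" of the camera in the world. Camera axes: x right, y down, z forward; pixel columns grow to the right and rows downward; lengths in mm; the calibration is good to about 2 mm. A picture is of the moment at which its call begins. camera_params takes no time and is no camera call.
- hand_in(): hands the job in; it is judged then, once.
The state is a dict: "time": time; "q": joint angles; "qd": joint speeds; "effort": joint torques, N m; "ee_pos": TCP position; "tcp_rot": TCP orientation; "ft_force": force on the tool from outside, world axes, zero at the start; "torque": the same for the moment, N m; "finger_gap": finger opening in mm; "grip_force": force on a finger pad.
Only numpy, scipy, OpenCV 4.12 (cv2) and the standard library are available. Lean on these libraries where they do the work, as an engineer would, in place of code of your own. Each camera call takes 0.05 s, during which the arm holds its last target. There are 200 camera calls.

## Working session

There is one attempt and no reset: what is moved stays moved. The work goes in short steps, Python scripts to look and compute and a tool call to move; the robot and the scene stay as the last step left them, time stands still between calls to the robot, and variables do not carry over. Pictures are saved under pics/ and viewed, at most 10 in all, crops included, and the job is handed in when it is done.

```bash
ls; mkdir -p pics
```

Run:
```python
from bench import robot, cams, hand_in
import cv2
for n in("top","scene"):
    im=cams.read_camera(n); cv2.imwrite(f"pics/{n}0.png",im[:,:,::-1]); print(n,cams.camera_params(n))
s=robot.read_state(); print(s)
```

```text
bench.py
pics
top {'fx': 412.192082544234, 'fy': 412.192082544234, 'cx': 255.940152286909, 'cy': 193.47925047300265, 'xyz': array([400.2761044 , -50.84111863, 985.8444736 ]), 'rotation': array([-2.15929288,  2.18045706, -0.13141453])}
scene {'fx': 459.9530164465921, 'fy': 459.9530164465921, 'cx': 258.3764433817688, 'cy': 193.8576564249432, 'xyz': array([103.94526964, 726.21747089, 585.17627443]), 'rotation': array([-0.65980493,  2.46759403, -1.38213917])}
{'time': 0.1, 'q': array([-1.32858194e+00,  3.00431835e-01,  1.52153258e+00,  3.52384893e-05,
        1.32070338e+00, -6.65996055e-02]), 'qd': array([ 3.60561090e-04, -8.28572526e-04, -1.20303685e-03,  1.07564553e-03,
        2.55578808e-04,  3.27991103e-05]), 'effort': array([ 1.78931488e-03, -5.44377851e+01, -3.62369442e+01, -7.32759918e-05,
        2.98222047e-03, -9.16656916e-06]), 'ee_pos': array([ 167.114682  , -523.77139453,  230.76337228]), 'tcp_rot': array([-3.10315772e+00, -4.82979919e-01,  9.46521413e-05]), 'ft_force': array([-0.10070577,  0.0132756 , -0.12411485]), 'torque': array([ 0.02286483, -0.01653071, -0.05476305]), 'grip_force': 0.0, 'finger_gap': 85.60304230411568}
```

View pics/top0.png

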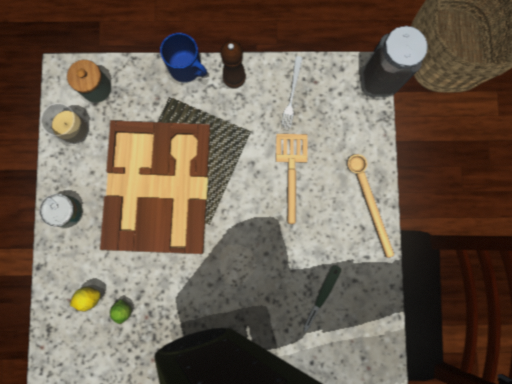

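View pics/scene0.png

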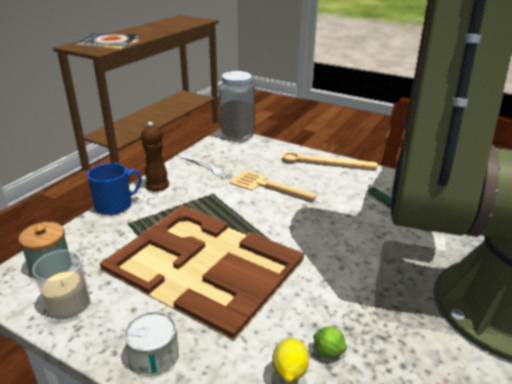

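The top view shows the tray around (155,187) with heads pointing up: spatula pocket on the left, spoon pocket on the right. The spatula is at (291,178) and the spoon at (370,205), both heads up. Next I'll rectify the light-wood mask and measure.

Create h.py:
```python
import numpy as np, cv2
from bench import robot, cams, hand_in
from scipy.spatial.transform import Rotation as R
def rectify(im,z,name="top"):
    """1 px = 1 mm picture of plane z: column = 400 - y, row = 800 - x"""
    c=cams.camera_params(name)
    K=np.array([[c["fx"],0,c["cx"]],[0,c["fy"],c["cy"]],[0,0,1]])
    Rw=R.from_rotvec(c["rotation"]).as_matrix().T; t=-Rw@c["xyz"]
    H=K@np.c_[Rw[:,0],Rw[:,1],Rw[:,2]*z+t]
    A=np.array([[0,-1,800],[-1,0,400],[0,0,1.]])  # pix->world
    return cv2.warpPerspective(im,H@A,(900,900),flags=cv2.INTER_LINEAR|cv2.WARP_INVERSE_MAP)
def mask(im):
    hsv=cv2.cvtColor(im,cv2.COLOR_RGB2HSV)
    return cv2.inRange(hsv,(12,70,130),(26,200,255))
def comps(im,z):
    n,l,s,c=cv2.connectedComponentsWithStats(mask(rectify(im,z)))
    out=[]
    for i in range(1,n):
        if s[i,4]>1200:
            v,u=np.nonzero(l==i); out.append(np.c_[800-v,400-u].astype(float))
    return out  # world xy point sets
def profile(p,ang,step=6):
    """slices along direction ang: s, mid, width, lo, hi"""
    e=np.array([np.cos(ang),np.sin(ang)]); n=np.array([-e[1],e[0]])
    s=p@e; d=p@n; o=[]
    for a in np.arange(s.min(),s.max(),step):
        k=(s>=a)&(s<a+step)
        if k.sum(): o.append([a+step/2,(d[k].min()+d[k].max())/2,np.ptp(d[k])+1,k.sum()/step])
    return np.array(o),s.min(),s.max(),e,n
def tool(p,wmax=26):
    """axis from the narrow part of the shape"""
    q,_,_,_=cv2.fitLine(p.astype(np.float32),cv2.DIST_L2,0,.01,.01).ravel()[:4],0,0,0
    a=np.arctan2(q[1],q[0]); a=a if np.cos(a)>0 else a+np.pi
    for _ in range(4):
        o,lo,hi,e,n=profile(p,a); k=o[:,2]<wmax; k&=np.arange(len(o))<len(o)*.55
        f=np.polyfit(o[k,0],o[k,1],1); a+=np.arctan(f[0])
    return a,lo,hi,e,n,f,o
```

Run:
```python
from h import *
im=cams.read_camera("top")
for p in comps(im,9):
    print(len(p),p.mean(0).round(),p.min(0),p.max(0))
    if len(p)<9000 and p[:,1].mean()<60:
        a,lo,hi,e,n,f,o=tool(p); print(a,lo,hi,f); print(o[:,:3].round(1).tolist()[::2])
r=rectify(im,11); m=mask(r); 
b=cv2.addWeighted(r,.6,cv2.merge([m,m*0,m*0]),.4,0)
cv2.imwrite("pics/r1.png",b[100:600,0:750,::-1])
```

```text
2246 [785. 360.] [765. 320.] [800. 399.]
1724 [686. 385.] [656. 364.] [716. 400.]
34276 [546. 177.] [385.  53.] [660. 295.]
7336 [ 577. -148.] [ 436. -187.] [ 654. -110.]
-0.02690861737439697 439.60891312133697 657.960479761329 [-1.28736783e-09 -1.32789582e+02]
[[442.6, -132.6, 20.0], [454.6, -132.3, 20.1], [466.6, -133.0, 20.2], [478.6, -133.2, 19.2], [490.6, -132.4, 20.1], [502.6, -133.0, 20.2], [514.6, -132.8, 20.0], [526.6, -132.4, 20.1], [538.6, -132.6, 19.2], [550.6, -132.7, 20.2], [562.6, -132.9, 19.2], [574.6, -132.5, 17.0], [586.6, -132.2, 71.0], [598.6, -132.0, 77.1], [610.6, -132.1, 76.2], [622.6, -132.3, 77.1], [634.6, -132.0, 77.1], [646.6, -132.2, 76.2], [658.6, -132.4, 73.0]]
5902 [ 494. -333.] [ 355. -384.] [ 602. -282.]
0.3078247735302225 225.29926727739874 482.8070099887055 [-5.68887192e-12 -4.67180748e+02]
[[228.3, -466.6, 20.3], [240.3, -467.4, 20.3], [252.3, -467.2, 20.3], [264.3, -467.2, 20.0], [276.3, -467.4, 20.6], [288.3, -467.1, 20.3], [300.3, -467.3, 20.0], [312.3, -467.2, 20.0], [324.3, -467.0, 20.0], [336.3, -467.2, 21.2], [348.3, -466.9, 20.3], [360.3, -467.3, 20.9], [372.3, -467.5, 21.0], [384.3, -467.5, 20.0], [396.3, -467.3, 20.0], [408.3, -467.1, 20.0], [420.3, -467.1, 20.9], [432.3, -467.3, 20.3], [444.3, -467.2, 40.8], [456.3, -467.2, 48.7], [468.3, -467.0, 47.2], [480.3, -466.6, 30.4]]
```

View pics/r1.png

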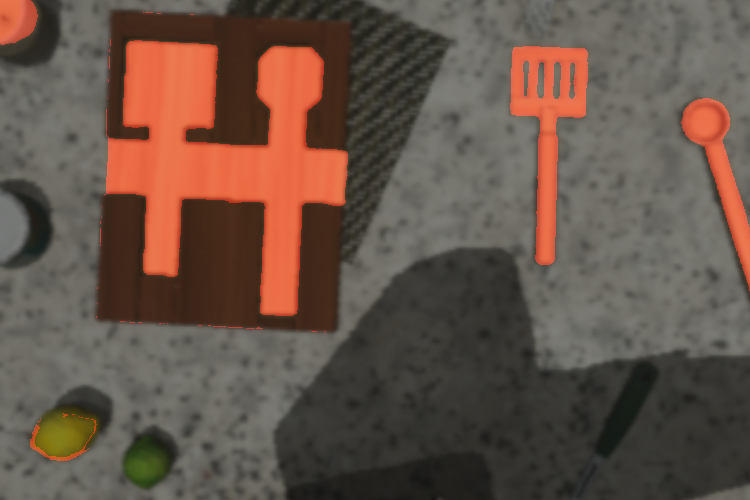

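The mask overlay is clean: both pockets, the groove and both tools are fully outlined. Now the pocket poses.

Create pk.py:
```python
from h import *
def pockets(im):
    p=max(comps(im,11),key=len); q=[]
    for lo,hi in((190,300),(80,190)):
        # handle slot below the groove
        s=p[(p[:,0]<485)&(p[:,1]>lo)&(p[:,1]<hi)&(p[:,0]>300)]
        a,l,h,e,n,f,o=tool(s,45)
        allp=p[(abs(p@n-f[1])<50)]; head=allp[(allp[:,0]>565)]
        mid=p[abs(p@n-f[1]-30*(-1 if lo>185 else 1))<8]  # between the pockets: groove only
        ms=mid@e; ms=ms[(ms>ms.mean()-60)&(ms<ms.mean()+60)]
        narrow=p[abs(p@n-f[1])<12]@e
        q.append((a,f[1],narrow.min(),narrow.max(),np.median(ms),e,n))
        print("pocket a %.4f n %.1f s %.1f..%.1f groove mid %.1f w"%q[-1][:5],o[:,2].round(0).tolist()[::3], "headmid n",round((head@n).min()/2+(head@n).max()/2,1))
    return q
```

Run:
```python
from pk import *
im=cams.read_camera("top"); pockets(im)
for a,s,n in((-.0269,539.3,-132.7),(.3078,360.5,-467.2)):
    print(s*np.cos(a)-n*np.sin(a), s*np.sin(a)+n*np.cos(a))
```

```text
pocket a -0.0624 n 266.3 s 408.6..642.7 groove mid 573.5 w [35.0, 36.0, 35.0, 36.0] headmid n 268.2
pocket a -0.0487 n 140.7 s 378.5..647.7 groove mid 527.1 w [37.0, 38.0, 38.0, 38.0, 38.0, 38.0] headmid n 140.4
535.5356908169532 -147.1574118459843
485.1015672212334 -336.02464117904094
```

Create go.py:
```python
import sys,numpy as np
from bench import robot, cams, hand_in
from scipy.spatial.transform import Rotation as R
s=robot.read_state(); T=R.from_rotvec(s["tcp_rot"]); x,y,z,w=map(float,sys.argv[1:])
G=R.from_euler("z",w)*R.from_euler("x",np.pi)
print("t %.2f"%s["time"],T.inv().apply(np.array([x,y,z])-s["ee_pos"]).round(1),(T.inv()*G).as_rotvec().round(4),"F",s["ft_force"].round(1))
```

```bash
python3 go.py 485.1 -336 70 0.3078
```

```text
t 0.20 [360.  -82.2 161. ] [-0.0007 -0.0001  0.001 ] F [-1.3 -0.4  0.4]
```

The rows are not in the units I measure in: shifts go in shares of 0.75 m and turns go in shares of 2 pi rad. I convert before sending: 250 mm / 750 = 0.3333, 220 mm / 750 = 0.2933.

>>> shift_gripper(
  moves={"deltas": [[0.02,-0.004,0.0067,0,0,0],[0.06,-0.0133,0.02,0,0,0],[0.1067,-0.024,0.04,0,0,0],[0.1533,-0.0347,0.06,0,0,0],[0.2,-0.0453,0.08,0,0,0],[0.2467,-0.056,0.1,0,0,0],[0.2933,-0.0667,0.12,0,0,0],[0.3333,-0.076,0.14,0,0,0]]},
  jaw=60,
)

```text
time: 0.87
ee_pos: [389.7, -392.2, 125.5]
tcp_rot: [-3.104, -0.484, -0.0]
ft_force: [-0.0, 0.0, 0.7]
finger_gap: 60.1
grip_force: 0.0
```

```bash
python3 go.py 485.1 -336 70 0.3078
```

```text
t 0.87 [108.  -24.5  55.5] [-0.0001 -0.0001  0.0015] F [-0.   0.   0.7]
```

To row units: 108 mm / 750 = 0.144, 100 mm / 750 = 0.1333.

>>> shift_gripper(
  moves={"deltas": [[0.04,-0.0093,0.02,0,0,0],[0.08,-0.0187,0.04,0,0,0],[0.1133,-0.0253,0.056,0,0,0],[0.1333,-0.0307,0.0667,0,0,0],[0.144,-0.0327,0.074,0,0,0],[0.144,-0.0327,0.074,0,0,0]]},
)

```text
time: 1.37
ee_pos: [483.9, -336.4, 69.5]
tcp_rot: [-3.102, -0.485, 0.002]
ft_force: [0.6, 0.1, -0.8]
finger_gap: 59.8
grip_force: 0.0
```

```bash
python3 go.py 485.1 -336 4 0.3078
```

```text
t 1.37 [ 1.3  0.  65.5] [-0.0016  0.001   0.0026] F [ 0.6  0.1 -0.8]
```

To row units: 64 mm / 750 = 0.0853, 62 mm / 750 = 0.0827.

>>> shift_gripper(
  moves={"deltas": [[0,0,0.0267,0,0,0],[0,0,0.0533,0,0,0],[0,0,0.0733,0,0,0],[0,0,0.0827,0,0,0],[0,0,0.0853,0,0,0],[0,0,0.0853,0,0,0]]},
)

```text
time: 1.87
ee_pos: [483.1, -338.1, 7.2]
tcp_rot: [3.104, 0.482, 0.0]
ft_force: [-1.0, -0.0, -0.4]
finger_gap: 59.9
grip_force: 0.0
```

>>> shift_gripper(
  moves={"deltas": [[0,0,0,0,0,0],[0,0,0,0,0,0],[0,0,0,0,0,0],[0,0,0,0,0,0],[0,0,0,0,0,0],[0,0,0,0,0,0],[0,0,0,0,0,0],[0,0,0,0,0,0]]},
  jaw=5,
)

```text
time: 2.53
ee_pos: [483.8, -337.9, 7.8]
tcp_rot: [3.103, 0.483, 0.002]
ft_force: [-1.7, -0.2, 6.7]
finger_gap: 18.0
grip_force: 59.5
```

>>> shift_gripper(
  moves={"deltas": [[0,0,-0.0107,0,0,0],[0,0,-0.0333,0,0,0],[0,0,-0.06,0,0,0],[0,0,-0.0867,0,0,0],[0,0,-0.1067,0,0,0],[0,0,-0.1173,0,0,0],[0,0,-0.12,0,0,0]]},
)

```text
time: 3.12
ee_pos: [483.9, -337.9, 98.6]
tcp_rot: [3.102, 0.483, 0.003]
ft_force: [-0.1, -0.8, -0.7]
finger_gap: 18.0
grip_force: 58.8
```

```bash
python3 go.py 525 115.3 90 -0.049
```

```text
t 3.12 [ 176.9 -419.3    7.9] [ 0.0018 -0.0017  0.3579] F [-0.1 -0.8 -0.7]
```

To row units: -220 mm / 750 = -0.2933, -189 mm / 750 = -0.252, 0.21 rad / 6.2832 = 0.0334.

>>> shift_gripper(
  moves={"deltas": [[0.0067,-0.016,0,0,0,0.0016],[0.02,-0.048,0,0,0,0.0048],[0.0373,-0.088,0,0,0,0.0095],[0.0547,-0.128,0,0,0,0.0143],[0.072,-0.1693,0,0,0,0.0191],[0.0893,-0.2107,0,0,0,0.0239],[0.1067,-0.252,0,0,0,0.0286],[0.124,-0.2933,0,0,0,0.0334]]},
)

```text
time: 3.78
ee_pos: [504.6, -98.0, 96.0]
tcp_rot: [-3.137, -0.153, 0.002]
ft_force: [0.9, -0.3, -1.5]
finger_gap: 18.3
grip_force: 58.8
```

```bash
python3 go.py 525 115.3 90 -0.049
```

```text
t 3.78 [  41.  -210.3    6.1] [-0.0004  0.0013  0.1462] F [ 0.9 -0.3 -1.5]
```

To row units: -184 mm / 750 = -0.2453, -174 mm / 750 = -0.232, 0.148 rad / 6.2832 = 0.0236.

>>> shift_gripper(
  moves={"deltas": [[0.016,-0.044,0,0,0,0.0048],[0.032,-0.088,0,0,0,0.0095],[0.048,-0.132,0,0,0,0.0143],[0.06,-0.1733,0,0,0,0.0175],[0.0707,-0.2067,0,0,0,0.0207],[0.0773,-0.232,0,0,0,0.0223],[0.0813,-0.2453,0,0,0,0.0236],[0.0813,-0.2453,0,0,0,0.0236]]},
)

```text
time: 4.45
ee_pos: [547.4, 91.3, 95.8]
tcp_rot: [-3.141, 0.074, 0.002]
ft_force: [0.6, -0.4, -1.0]
finger_gap: 18.6
grip_force: 58.8
```

```bash
python3 go.py 525 115.3 90 -0.049
```

```text
t 4.45 [-23.5 -22.9   5.9] [-0.      0.0014  0.0017] F [ 0.6 -0.4 -1. ]
```

To row units: -23.5 mm / 750 = -0.0313, -22.9 mm / 750 = -0.0305, 0.002 rad / 6.2832 = 0.0003.

>>> shift_gripper(
  moves={"deltas": [[-0.008,-0.008,0,0,0,0],[-0.0187,-0.0187,0,0,0,0],[-0.028,-0.028,0,0,0,0.0002],[-0.0313,-0.0305,0,0,0,0.0003],[-0.0313,-0.0305,0,0,0,0.0003],[-0.0313,-0.0305,0,0,0,0.0003]]},
)

```text
time: 4.95
ee_pos: [525.4, 113.4, 97.0]
tcp_rot: [3.141, -0.08, 0.001]
ft_force: [0.4, -0.8, -0.9]
finger_gap: 18.4
grip_force: 58.8
```

```bash
python3 go.py 525 115.3 40 -0.049
```

Run:
```python
from h import *
cv2.imwrite("pics/t2.png",cams.read_camera("top")[:,:,::-1])
```

```text
t 4.95 [-0.5 -1.9 57. ] [ 0.     -0.0004 -0.002 ] F [ 0.4 -0.8 -0.9]
```

View pics/t2.png

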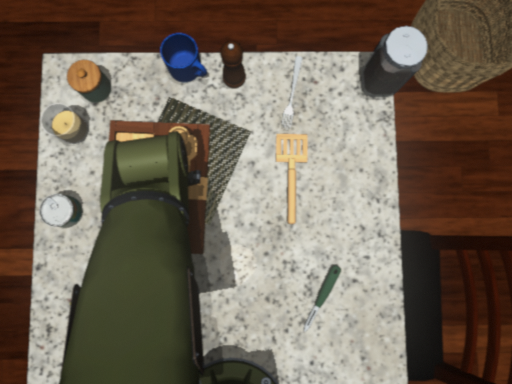

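The arm hides most of the tray in the top view; only the bowl shows, near (182,135), over the spoon head pocket. I'll lower partway and check with the scene camera.

To row units: 60 mm / 750 = 0.08, 56 mm / 750 = 0.0747.

>>> shift_gripper(
  moves={"deltas": [[0,-0.0007,0.0133,0,0,0],[0,-0.0013,0.0373,0,0,0],[0,-0.002,0.06,0,0,0],[-0.0007,-0.0025,0.0747,0,0,0],[-0.0007,-0.0025,0.08,0,0,0],[-0.0007,-0.0025,0.08,0,0,0]]},
)

```text
time: 5.5
ee_pos: [524.5, 115.2, 35.7]
tcp_rot: [3.14, -0.081, -0.003]
ft_force: [0.2, 0.3, -1.0]
finger_gap: 18.4
grip_force: 58.8
```

```bash
python3 go.py 525 115.3 12 -0.049
```

Run:
```python
from h import *
im=cams.read_camera("scene")[180:350,70:320]
cv2.imwrite("pics/s3.png",cv2.resize(im,None,fx=3,fy=3)[:,:,::-1])
```

```text
t 5.50 [ 0.5 -0.1 23.7] [ 0.0004  0.0019 -0.0023] F [ 0.2  0.3 -1. ]
```

View pics/s3.png

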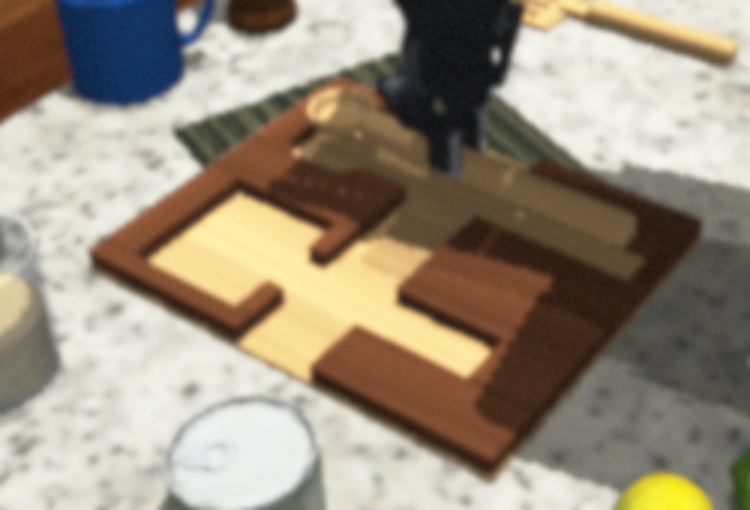

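The spoon is parallel with its pocket, just above the rim, bowl end near crop (335,105) and handle end near (635,230). Lowering further.

To row units: 22 mm / 750 = 0.0293, 19 mm / 750 = 0.0253.

>>> shift_gripper(
  moves={"deltas": [[0.0004,0,0.0067,0,0,0],[0.0007,0,0.0133,0,0,0],[0.0007,0,0.02,0,0,0],[0.0007,0,0.0253,0,0,0],[0.0007,0,0.0293,0,0,0],[0.0007,0,0.0293,0,0,0],[0.0007,0,0.0293,0,0,0]]},
)

```text
time: 6.13
ee_pos: [525.5, 115.4, 14.7]
tcp_rot: [3.141, -0.08, -0.0]
ft_force: [0.0, 0.5, -0.6]
finger_gap: 18.3
grip_force: 58.8
```

```bash
python3 go.py 525 115.3 12 -0.049
```

```text
t 6.13 [-0.4  0.1  2.7] [ 0.      0.0003 -0.0022] F [ 0.   0.5 -0.6]
```

To row units: 2.4 mm / 750 = 0.0032, 2 mm / 750 = 0.0027.

>>> shift_gripper(
  moves={"deltas": [[0,0,0.0013,0,0,0],[0,0,0.0027,0,0,0],[0,0,0.0032,0,0,0],[0,0,0.0032,0,0,0]]},
)

```text
time: 6.47
ee_pos: [525.5, 115.4, 12.4]
tcp_rot: [-3.141, 0.08, -0.0]
ft_force: [0.5, -0.2, -0.9]
finger_gap: 17.9
grip_force: 58.8
```

>>> shift_gripper(
  moves={"deltas": [[0,0,0,0,0,0],[0,0,0,0,0,0],[0,0,0,0,0,0],[0,0,0,0,0,0],[0,0,0,0,0,0],[0,0,0,0,0,0]]},
  jaw=50,
)

```text
time: 6.97
ee_pos: [525.5, 115.4, 12.4]
tcp_rot: [3.141, -0.08, 0.0]
ft_force: [-0.6, 0.9, 0.4]
finger_gap: 49.9
grip_force: 0.0
```

>>> shift_gripper(
  moves={"deltas": [[0,0,-0.008,0,0,0],[0,0,-0.0267,0,0,0],[0,0,-0.0533,0,0,0],[0,0,-0.0867,0,0,0],[0,0,-0.1133,0,0,0],[0,0,-0.1267,0,0,0],[0,0,-0.1307,0,0,0]]},
)

```text
time: 7.55
ee_pos: [526.2, 115.5, 112.4]
tcp_rot: [-3.14, 0.08, -0.005]
ft_force: [-0.6, 0.1, -0.4]
finger_gap: 50.1
grip_force: 0.0
```

```bash
python3 go.py 535.3 -147.2 90 -0.027
```

```text
t 7.55 [ 22.5 261.9  22.3] [-0.0006 -0.003  -0.0243] F [-0.6  0.1 -0.4]
```

To row units: 235 mm / 750 = 0.3133, 212 mm / 750 = 0.2827, -0.024 rad / 6.2832 = -0.0038.

>>> shift_gripper(
  moves={"deltas": [[0.0013,0.016,0.0013,0,0,0],[0.0053,0.056,0.004,0,0,-0.0006],[0.0093,0.1027,0.008,0,0,-0.0013],[0.0133,0.1493,0.012,0,0,-0.0019],[0.0173,0.196,0.016,0,0,-0.0024],[0.0213,0.2427,0.02,0,0,-0.0029],[0.0253,0.2827,0.024,0,0,-0.0032],[0.028,0.3133,0.0267,0,0,-0.0038]]},
)

```text
time: 8.22
ee_pos: [533.2, -123.3, 88.5]
tcp_rot: [-3.141, 0.045, 0.004]
ft_force: [0.4, -0.2, 0.6]
finger_gap: 50.0
grip_force: 0.0
```

>>> shift_gripper(
  moves={"deltas": [[0,0.0133,0.0067,0,0,0],[0.0013,0.0267,0.0133,0,0,0],[0.002,0.0347,0.0267,0,0,0],[0.002,0.0359,0.04,0,0,0],[0.002,0.0359,0.04,0,0,0]]},
)

```text
time: 8.63
ee_pos: [534.0, -146.5, 57.6]
tcp_rot: [-3.14, 0.042, 0.006]
ft_force: [-1.0, 0.6, -0.4]
finger_gap: 50.2
grip_force: 0.0
```

```bash
python3 go.py 535.3 -147.2 5 -0.027
```

Run:
```python
from pk import *
im=cams.read_camera("top")
cv2.imwrite("pics/t4.png",cv2.resize(im[100:270,80:320],None,fx=3,fy=3)[:,:,::-1])
for p in comps(im,9):print(len(p),p.mean(0).round())
```

```text
t 8.63 [ 1.5  0.8 52.5] [-0.0013  0.0038  0.0001] F [-1.   0.6 -0.4]
2363 [784. 359.]
1817 [686. 384.]
33928 [554. 181.]
```

View pics/t4.png

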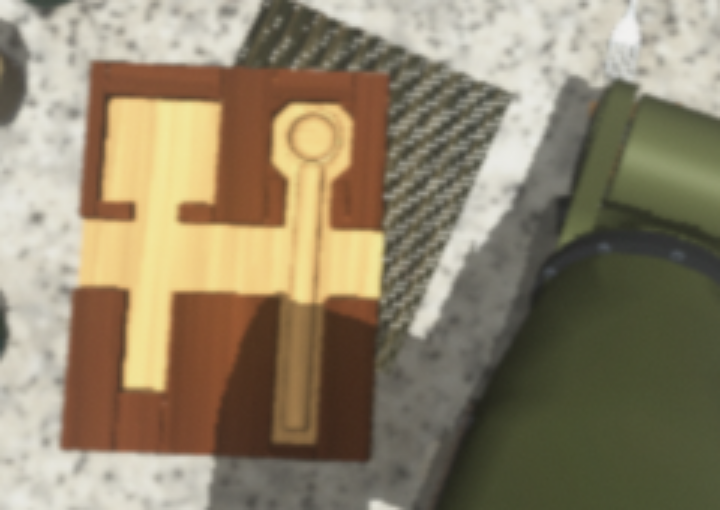

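The spoon lies centred in its pocket: bowl at crop (315,137), handle end at (297,430), with even clearance on both sides. Now the spatula.

To row units: 49.5 mm / 750 = 0.066, 47 mm / 750 = 0.0627.

>>> shift_gripper(
  moves={"deltas": [[0.0007,0.0005,0.016,0,0,0],[0.0013,0.0011,0.0373,0,0,0],[0.002,0.0011,0.0533,0,0,0],[0.002,0.0011,0.0627,0,0,0],[0.002,0.0011,0.066,0,0,0],[0.002,0.0011,0.066,0,0,0]]},
)

```text
time: 9.18
ee_pos: [536.5, -147.9, 10.3]
tcp_rot: [-3.141, 0.042, 0.001]
ft_force: [-0.2, -0.4, 0.8]
finger_gap: 49.5
grip_force: 0.0
```

>>> shift_gripper(
  moves={"deltas": [[0,0,0,0,0,0],[0,0,0,0,0,0],[0,0,0,0,0,0],[0,0,0,0,0,0],[0,0,0,0,0,0],[0,0,0,0,0,0],[0,0,0,0,0,0]]},
  jaw=5,
)

```text
time: 9.77
ee_pos: [537.2, -148.3, 11.8]
tcp_rot: [3.141, -0.043, 0.002]
ft_force: [-2.3, 0.5, 6.4]
finger_gap: 17.8
grip_force: 59.3
```

>>> shift_gripper(
  moves={"deltas": [[0,0,-0.0107,0,0,0],[0,0,-0.0333,0,0,0],[0,0,-0.06,0,0,0],[0,0,-0.0867,0,0,0],[0,0,-0.1067,0,0,0],[0,0,-0.1173,0,0,0],[0,0,-0.12,0,0,0]]},
)

```text
time: 10.35
ee_pos: [537.2, -148.4, 102.6]
tcp_rot: [3.141, -0.043, 0.004]
ft_force: [0.2, -0.1, -1.5]
finger_gap: 17.4
grip_force: 58.8
```

```bash
python3 go.py 532 234.4 90 -0.049
```

```text
t 10.35 [ -15.6 -382.5   12.3] [ 0.0007 -0.0024  0.0218] F [ 0.2 -0.1 -1.5]
```

To row units: -254 mm / 750 = -0.3387, -218 mm / 750 = -0.2907, 0.016 rad / 6.2832 = 0.0025.

>>> shift_gripper(
  moves={"deltas": [[0,-0.016,0,0,0,0],[-0.0027,-0.0533,0,0,0,0.0003],[-0.004,-0.1,0,0,0,0.0008],[-0.0067,-0.1467,0,0,0,0.0013],[-0.008,-0.1947,0,0,0,0.0016],[-0.0107,-0.2427,0,0,0,0.0019],[-0.012,-0.2907,0,0,0,0.0022],[-0.0133,-0.3387,0,0,0,0.0025]]},
)

```text
time: 11.02
ee_pos: [532.5, 108.3, 99.8]
tcp_rot: [3.141, -0.068, -0.003]
ft_force: [0.9, -0.5, -0.7]
finger_gap: 17.8
grip_force: 58.8
```

```bash
python3 go.py 533.7 234.4 90 -0.049
```

```text
t 11.02 [  -4.2 -126.1    9.8] [0.0003 0.0018 0.0058] F [ 0.9 -0.5 -0.7]
```

To row units: -126 mm / 750 = -0.168, -124 mm / 750 = -0.1653, 0.006 rad / 6.2832 = 0.001.

>>> shift_gripper(
  moves={"deltas": [[-0.0013,-0.048,0,0,0,0.0003],[-0.0027,-0.0933,0,0,0,0.0006],[-0.004,-0.1307,0,0,0,0.0008],[-0.0053,-0.1547,0,0,0,0.001],[-0.0056,-0.1653,0.0067,0,0,0.001],[-0.0056,-0.168,0.0267,0,0,0.001],[-0.0056,-0.168,0.04,0,0,0.001],[-0.0056,-0.168,0.04,0,0,0.001]]},
)

```text
time: 11.68
ee_pos: [533.3, 231.2, 67.7]
tcp_rot: [3.139, -0.078, -0.007]
ft_force: [-0.5, 0.8, -0.8]
finger_gap: 17.7
grip_force: 58.8
```

```bash
python3 go.py 533.7 234.4 40 -0.049
```

```text
t 11.68 [ 0.4 -3.3 27.7] [ 0.002   0.0047 -0.0004] F [-0.5  0.8 -0.8]
```

To row units: 28 mm / 750 = 0.0373, 27 mm / 750 = 0.036.

>>> shift_gripper(
  moves={"deltas": [[0,-0.0013,0.008,0,0,0],[0,-0.0027,0.0187,0,0,0],[0.0005,-0.0033,0.0293,0,0,0],[0.0005,-0.0033,0.036,0,0,0],[0.0005,-0.0033,0.0373,0,0,0],[0.0005,-0.0033,0.0373,0,0,0],[0.0005,-0.0033,0.0373,0,0,0]]},
)

```text
time: 12.27
ee_pos: [535.5, 234.6, 43.1]
tcp_rot: [-3.141, 0.077, -0.0]
ft_force: [0.2, -0.4, -0.2]
finger_gap: 17.8
grip_force: 58.8
```

```bash
python3 go.py 533.7 234.4 18 -0.049
```

Run:
```python
from h import *
im=cams.read_camera("scene")[180:350,70:320]
cv2.imwrite("pics/s5.png",cv2.resize(im,None,fx=3,fy=3)[:,:,::-1])
```

```text
t 12.27 [-1.8  0.2 25.1] [-0.0001 -0.0003 -0.0003] F [ 0.2 -0.4 -0.2]
```

View pics/s5.png

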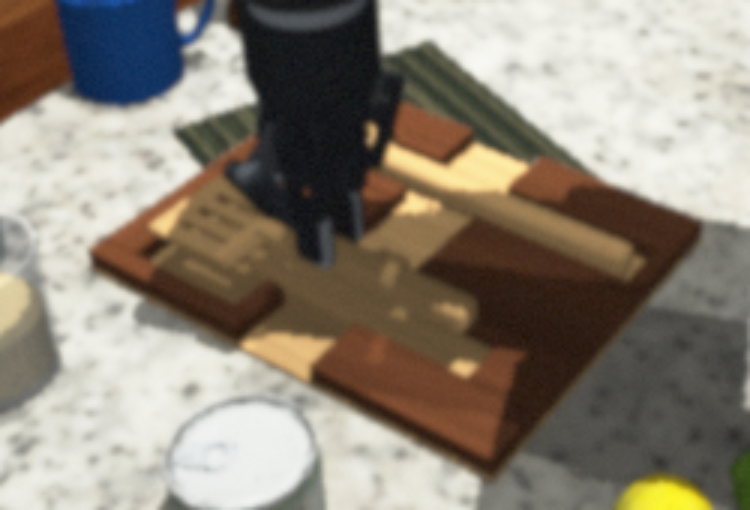

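The spatula hangs above its pocket with its blade at crop (225,235) and handle end at (455,310), parallel with the slot. Lower it.

To row units: 24 mm / 750 = 0.032, 23 mm / 750 = 0.0307.

>>> shift_gripper(
  moves={"deltas": [[-0.0007,0,0.0067,0,0,0],[-0.0016,0,0.0147,0,0,0],[-0.0024,0,0.0227,0,0,0],[-0.0024,0,0.028,0,0,0],[-0.0024,0,0.0307,0,0,0],[-0.0024,0,0.032,0,0,0],[-0.0024,0,0.032,0,0,0],[-0.0024,0,0.032,0,0,0]]},
)

```text
time: 12.98
ee_pos: [533.7, 234.7, 19.0]
tcp_rot: [-3.141, 0.077, -0.0]
ft_force: [0.3, 0.2, -1.1]
finger_gap: 18.0
grip_force: 58.8
```

```bash
python3 go.py 533.7 234.4 16 -0.049
```

```text
t 12.98 [0.  0.3 3. ] [-0.0001 -0.0002 -0.0002] F [ 0.3  0.2 -1.1]
```

To row units: 2.7 mm / 750 = 0.0036, 2 mm / 750 = 0.0027.

>>> shift_gripper(
  moves={"deltas": [[0,0,0.0013,0,0,0],[0,0,0.0027,0,0,0],[0,0,0.0036,0,0,0],[0,0,0.0036,0,0,0]]},
)

```text
time: 13.32
ee_pos: [533.6, 234.6, 16.1]
tcp_rot: [3.141, -0.077, -0.0]
ft_force: [0.6, -0.3, -0.8]
finger_gap: 17.4
grip_force: 58.8
```

>>> shift_gripper(
  moves={"deltas": [[0,0,0,0,0,0],[0,0,0,0,0,0],[0,0,0,0,0,0],[0,0,0,0,0,0],[0,0,0,0,0,0],[0,0,0,0,0,0]]},
  jaw=50,
)

```text
time: 13.82
ee_pos: [533.6, 234.6, 16.2]
tcp_rot: [-3.141, 0.077, -0.0]
ft_force: [0.3, -0.6, 0.4]
finger_gap: 50.3
grip_force: 0.0
```

>>> shift_gripper(
  moves={"deltas": [[0,0,-0.008,0,0,0],[0,0,-0.0267,0,0,0],[0,0,-0.0533,0,0,0],[0,0,-0.0867,0,0,0],[0,0,-0.1267,0,0,0],[0,0,-0.16,0,0,0],[0,0,-0.1733,0,0,0]]},
)

```text
time: 14.4
ee_pos: [534.6, 235.0, 150.5]
tcp_rot: [-3.139, 0.077, -0.008]
ft_force: [0.5, -0.4, 0.3]
finger_gap: 49.8
grip_force: 0.0
```

>>> shift_gripper(
  moves={"deltas": [[0,0.016,0,0,0,0],[0,0.0533,0,0,0,0],[0,0.1,0,0,0,0],[0,0.1467,0,0,0,0],[0,0.1933,0,0,0,0],[0,0.24,0,0,0,0],[0,0.2867,0,0,0,0],[0,0.3333,0,0,0,0]]},
)

```text
time: 15.07
ee_pos: [519.9, -17.3, 144.7]
tcp_rot: [-3.141, 0.078, 0.003]
ft_force: [0.6, 0.5, 0.1]
finger_gap: 50.0
grip_force: 0.0
```

>>> shift_gripper(
  moves={"deltas": [[0,0.0467,0,0,0,0],[0,0.0933,0,0,0,0],[0,0.1267,0,0,0,0],[0,0.1467,0,0,0,0],[0,0.1493,0,0,0,0],[0,0.1493,0,0,0,0]]},
)

```text
time: 15.57
ee_pos: [514.8, -127.8, 144.9]
tcp_rot: [-3.14, 0.08, 0.003]
ft_force: [0.1, 0.3, 0.4]
finger_gap: 49.7
grip_force: 0.0
```

Run:
```python
from h import *
im=cams.read_camera("top")
cv2.imwrite("pics/t6.png",cv2.resize(im[100:270,80:320],None,fx=3,fy=3)[:,:,::-1])
im=cams.read_camera("scene")[180:350,70:320]
cv2.imwrite("pics/s6.png",cv2.resize(im,None,fx=3,fy=3)[:,:,::-1])
```

```text
(no output)
```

View pics/t6.png

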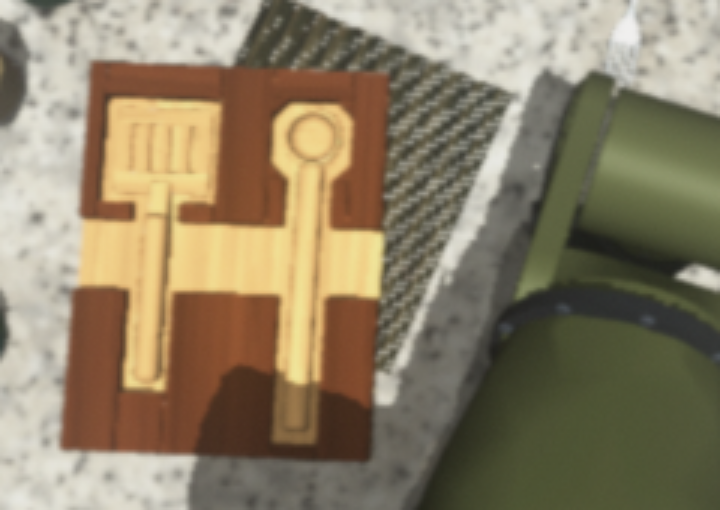

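View pics/s6.png

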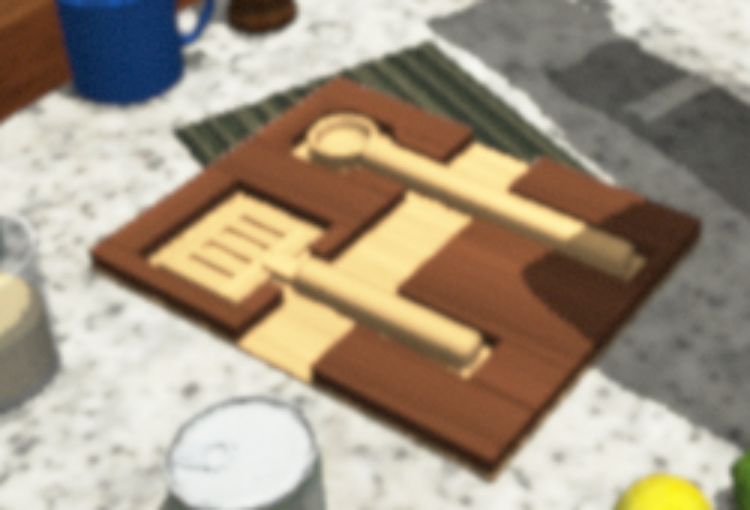

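Both tools lie flat and centred in their pockets. In the top crop the spatula blade is at (162,150) and the spoon bowl at (315,137). The gripper is clear, so I'm handing in.

```bash
python3 -c "
from bench import robot, cams, hand_in
print(hand_in())"
```

```text
the job is handed in; nothing more can be done
None
```

The spatula and spoon are each lying flat in their own pockets and released, and the job was handed in at about 16 s; the hand-in returned no verdict, so this rests on the final camera views.

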